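# Free the seized bolt and close up the battery box with fresh cells

### The arm

A 6-joint arm with a two-finger parallel gripper is mounted at the origin on the work surface. World frame = base frame: x ahead of the robot, y to its left, z up, the work surface at z = 0. Lengths are in m, angles in degrees, forces in N, time in s.
With the tool pointing down it reaches from about 0.375 to 0.9 m from the base axis. Payload 3.1 kg.
Tool frame: the origin (TCP) lies on the centre line of the jaws, within the pads' length; the fingertips stand 25 mm ahead of it and the grasp point (between the pads) lies 6 mm ahead of it; z points along the fingers, y is the line along which they close (so a half turn about z gives the same grasp; the last joint's range is limited). The gripper opens to 87 mm and grips with 3 to 60 N. Pads are 19 mm wide; open, the fingers measure 117 mm over their backs; the gripper's body (75 mm by 190 mm) begins 51 mm behind the grasp point.
Start: joints at [62.939, 30.224, 82.088, -0, 67.689, -10.227], TCP at [0.181, 0.598, 0.248] pointing down, gripper open.
Joint ranges: [-176.69, 176.69], [-43.24, 126.21], [12.49, 139.97], [-82, 262], [0, 151.66], [-163.58, 163.58]. Speed limits (degrees/s): [159.86, 159.86, 180, 180, 180, 180].

### API

Orientations are given as a 3x3 rotation matrix whose columns are the frame's x, y, z axes.
In Python, from rig import bot, cams, models gives the robot as it stands. The module is installed in compiled form; this text tells all that it offers.
- The arm moves only by the shell command python3 -m handwheel 'ROWS' [OPENING]. ROWS is JSON, a list of rows, each a list of 6 numbers: the shift along the world's x, y, z each as a share of 1 m, from -1 to 1, then the turn, a rotation vector about the world's x, y, z each as a share of 2 rad, from -1 to 1. In form: [[dx, dy, dz, wx, wy, wz], ...]. A call has exactly 8 rows; each row is the pose to reach, as a shift and turn from the pose commanded when the call began; what a row does not reach only later rows make up. A row lasts 1/12 s, in which the tool goes at most 41.7 mm and 7.16 degrees, less where a joint would pass 70% of its speed; a pose out of reach is approached as far as the arm can. A call with a number of a shift or a turn outside -1 to 1 is refused whole. A call with a gripper value outside its range is refused whole. OPENING is the opening, from -1 (shut) to 1 (fully open), so that 0 is half open, set as the call begins (- or left out, the last holds). The fingers move at their own pace and stop on an object; the grip force is fixed at half the most. Time passes only in rows, so rows that repeat a pose let the fingers close, or fill a call up. It gives the time, the measured TCP pose, the force, the opening and the grip force at its end, in the units of the state.
- bot.read_state(): the state, without advancing time (a new reading comes with each control period).
- cams.capture(name): name is "scene" or "side" or "wrist"; returns (picture, depth): 384x512x3 uint8, blue, green, red; 384x512 float32, m along the optical axis (not along the pixel's ray), 0 where there is no reading.
- cams.calibration(name): a dict with "mtx" (3x3 intrinsics, pixels), "R" (3x3) and "t" (3): a world point X has camera coordinates R X + t; the wrist camera has in their place "tool_from_camera" (4x4, takes a point from camera to tool coordinates, whose origin is the TCP and whose axes are the flange's). Camera axes: x right, y down, z forward; pixel columns grow to the right and rows downward; lengths in m; the calibration is good to about 2 mm. A picture is of the moment at which its call begins: read the wrist's pose just before it. calibration takes no time and is no camera call.
- bot.hand_in(): hands the job in; it is judged then, once.
Trained networks look in the newest picture that a camera, given by its name, has taken for a name from the list of things; names that differ only in an ending like _2 or _b are one class to them, and where a whole thing is asked for, a point or a joint stands for the part that bears it (a point fixed in the world has none). Each returns a list of dicts, best first, with "conf" (0 to 1); they miss things now and then, are a little off and sometimes report something else, mostly with a low value. They report only what shows in the picture. A call takes as long as a camera call. They do not tell look-alikes from the thing itself.
- models.spot_in(query, camera): "position" ([column, row] in pixels, amid what is visible of it).
- models.tip_of(query, camera): "position" ([column, row] in pixels: a listed point, or the origin of a listed thing).
The state is a dict: "time_s": time; "joint_positions": joint angles; "qvel": joint speeds; "tau": joint torques, N m; "position": TCP position; "tcp_rot": TCP orientation; "force": force on the tool from outside, world axes, zero at the start; "moment": the same for the moment, N m; "opening": opening from 0.0 (shut) to 1.0 (fully open); "grasp_force": force on a finger pad.
Only numpy, scipy, OpenCV 4.12 (cv2) and the standard library are available. Lean on these libraries where they do the work, as an engineer would, in place of code of your own. Each camera call takes 0.05 s, during which the arm holds its last target. There are 200 camera calls.

### The job

The field station's battery box has come in with its slide bolt rusted fast: work the bolt with short back-and-forth strokes, a little farther each time, until it runs and can be drawn fully out. Then stand every charged cell from the charger on end in the box's wells (any wells, one each, plus end up), push the loose cover from the deck over the drip lip so that it drops flat into its pocket over the cells, and shoot the bolt fully home over the cover. Leave the other things on the bench where they are.

Things in the scene. Friction and masses are not known exactly. Their poses are not given: they have to be found in the camera images.
- box: Grey battery box, fixed to the bench. Its frame has the origin on the bench under the middle of the wells, z up; all box figures are in this frame, mm. Housing x -64..64, y -41..165. Wells and cover pocket around the origin, drip lip and flat deck on the +y side; on the -x side a rusty bracket (x -154..-62, y -28..28, top z 82) carries the slide bolt.
- box_wells (a point): Middle of the floor of the wells (box 0, 0, 8). Six square wells: three along x (centres x -28, 0, 28) by two along y (centres y -14, 14), each 25 wide; 3 mm dividers, tops at z 76.
- box_pocket (a point): Middle of the cover's pocket (box 0, 0, 78), above the wells: x -49..49, y -35..35, its ledge at z 78. The rim at -x, +x and -y stands to z 88 (with a notch for the bolt); the +y side is the drip lip.
- box_lip (a point): Middle of the top of the drip lip (box 0, 40, 85), y 35..45. From the deck a ramp climbs to it, y 53 to 45.
- box_deck (a point): Middle of the flat deck (box 0, 105, 82), y 53..160. Side rails (top z 90) narrow from about x +-58 at its outer end to the pocket's width at the lip and so guide the cover; a strip at y 160..165 (top z 90) closes the outer end.
- bolt (a joint): Rusty slide bolt. 0 = home (tip 27 mm in over the pocket), grows to 0.040 = fully drawn, clear of it. Starts seized near 0.007: the first pull binds at about 0.012 and more force does not help. Eased back about 10 mm, till it binds that way (at least 8), the rust loosens and the next pull binds 4 mm farther (0.016, 0.020, 0.024). After four pulls and ease-backs it runs its whole travel. Slides with 4 N.
- bolt_knob (a point): The bolt's knob, an upright 14 mm round post from the rod to 135 mm over the bench; this point is on its axis, 14.5 below its top (z 120.5). At bolt 0 it is at box x -88, y 0; it moves along the box's -x as the bolt is drawn. The 10 mm rod lies along x, axis z 90.5; staples over it at box x -72 and -146 (10 wide) are 99 high.
- cover_c (a point): Loose aluminium cover plate, 92 (own x) x 66 (own y) x 4 mm, 160 g; along its +y edge an upturned flange, 4 thick, outer face at own y +33, top 18 above the plate's underside. Point: centre of the 4 mm plate. Lies at first on the deck (z 84), flange away from the wells. Seated: box x, y = 0 with 2 to 3 mm play, z 80.
- charger: Black upright charger, 180 x 40 mm, 30 high, fixed to the bench; five square bays 20.5 wide, 25 deep, in a row along its x axis at x -72, -36, 0, 36, 72 (bay floor z 5). Origin under its middle, on the bench.
- cell0_c (a point): Rechargeable round cell, 18 mm diameter, 65 mm long, 46 g, purple wrap; it stands on end in a bay of the charger, 40 mm of it above the charger. This point is its centre, half-way up (32.5 mm over its lower end); z runs along it to the plus end. May be absent.
- cell1_c (a point): Rechargeable round cell, 18 mm diameter, 65 mm long, 46 g, blue wrap; it stands on end in a bay of the charger, 40 mm of it above the charger. This point is its centre, half-way up (32.5 mm over its lower end); z runs along it to the plus end. May be absent.
- cell2_c (a point): Rechargeable round cell, 18 mm diameter, 65 mm long, 46 g, purple wrap; it stands on end in a bay of the charger, 40 mm of it above the charger. This point is its centre, half-way up (32.5 mm over its lower end); z runs along it to the plus end. May be absent.
- cell3_c (a point): Rechargeable round cell, 18 mm diameter, 65 mm long, 46 g, blue wrap; it stands on end in a bay of the charger, 40 mm of it above the charger. This point is its centre, half-way up (32.5 mm over its lower end); z runs along it to the plus end. May be absent.
- cell4_c (a point): Rechargeable round cell, 18 mm diameter, 65 mm long, 46 g, blue wrap; it stands on end in a bay of the charger, 40 mm of it above the charger. This point is its centre, half-way up (32.5 mm over its lower end); z runs along it to the plus end. May be absent.
- spool: Bystander, leave it alone: a reel of solder standing on end, 52 mm across, 45 mm high. Origin under its middle.
- breadboard: Bystander, leave it alone: white solderless breadboard, 165 x 55 x 9 mm. Origin under its middle.
- mcu: Bystander, leave it alone: blue microcontroller board, 69 x 53 mm, about 14 mm high. Origin under its middle.
- ninevolt: Bystander, leave it alone: green and black block battery lying flat, 48 x 26 x 17 mm. Origin under its middle.
- standoff0: Bystander, leave it alone: brass stand-off lying on the bench, 40 x 7 x 7 mm. Origin under its middle.
- standoff1: Bystander, leave it alone: brass stand-off lying on the bench, 40 x 7 x 7 mm. Origin under its middle.
Not all that is in view belongs to the job. Leave any brown look-alike of the part that bears cell2_c alone. Leave any orange look-alike of the part that bears cell1_c alone.

How it is judged:
By the outcome, as a careful person would: the job done as asked, in the order asked, and still so for the second after the job is handed in, with the robot touching nothing.
Of cell0, cell1, cell2, cell3, cell4 only 3 to 5 are there at a start; the rules pass over those that are not, and their reading is None.
At some moment in a run one of cover may be knocked a few centimetres aside while the robot is not near it.
It also fails if it takes over 210 s, if anything falls off the work surface, if the arm or the gripper's body presses on something with over 40 N, if the wrist force passes 120 N, or if a joint passes its speed limit or range.

## Working session

There is one attempt and no reset: what is moved stays moved. The work goes in short steps, Python scripts to look and compute and a shell command to move; the robot and the scene stay as the last step left them, time stands still between calls to the robot, and variables do not carry over. Pictures are saved under pics/ and viewed, at most 14 in all, crops included, and the job is handed in when it is done.

```bash
mkdir -p pics
cat > h.py <<'E'
import numpy as np, cv2
from rig import bot, cams, models
def world(cam, px, depth, K=None, add=0.0):
    c=cams.calibration(cam); m=np.array(c["mtx"]); u,v=px
    d=depth+add; p=np.array([(u-m[0,2])/m[0,0]*d,(v-m[1,2])/m[1,1]*d,d])
    if cam=="wrist":
        s=bot.read_state(); T=np.array(c["tool_from_camera"])
        p=T[:3,:3]@p+T[:3,3]; return np.array(s["tcp_rot"])@p+np.array(s["position"])
    return np.array(c["R"]).T@(p-np.array(c["t"]))
def onz(cam,px,z):
    a=world(cam,px,0.1);b=world(cam,px,1.0); return a+(b-a)*(z-a[2])/(b[2]-a[2])
def proj(cam,X):
    c=cams.calibration(cam);q=np.array(c["mtx"])@(np.array(c["R"])@np.array(X)+np.array(c["t"]));return q[:2]/q[2]
def cloud(cam,dep):
    c=cams.calibration(cam); m=np.array(c["mtx"]); v,u=np.mgrid[:384,:512]
    P=np.stack([(u-m[0,2])/m[0,0]*dep,(v-m[1,2])/m[1,1]*dep,dep],-1)
    if cam=="wrist":
        s=bot.read_state(); T=np.array(c["tool_from_camera"])
        return (P@T[:3,:3].T+T[:3,3])@np.array(s["tcp_rot"]).T+np.array(s["position"])
    return (P-np.array(c["t"]))@np.array(c["R"])
E
python3 - <<'E'
from h import *
for cam in ["scene","side","wrist"]:
    im,d=cams.capture(cam); cv2.imwrite(f"pics/{cam}0.png",im); np.save(f"{cam}.npy",d)
    if cam!="wrist":
        for q in ["box","bolt_knob","cover_c","charger","cell1_c","cell0_c","box_deck","box_pocket","box_lip","box_wells"]:
            for r in models.tip_of(q,cam)[:6]: print(cam,q,np.round(r["position"],1),round(r["conf"],2))
s=bot.read_state();print({k:np.round(v,3).tolist() for k,v in s.items()})
E
python3 -c "
import cv2,numpy as np
a=cv2.imread('pics/scene0.png');b=cv2.imread('pics/side0.png')
"
```

```text
scene box [304.9 263.9] 0.64
scene bolt_knob [179.2 213.1] 0.3
scene cover_c [355.  259.1] 0.97
scene charger [196.5 207. ] 0.74
scene cell1_c [191.9 172.1] 0.57
scene cell1_c [204.9 188.7] 0.41
scene cell0_c [277.  226.6] 0.62
scene box_deck [352.8 259.9] 0.76
scene box_pocket [306.3 237.6] 0.95
scene box_wells [301.9 261.9] 0.88
scene box_wells [160.8 237.7] 0.68
scene box_wells [306.7 237.7] 0.55
side box [247.1 207.3] 0.73
side box [235.7 151.4] 0.51
side bolt_knob [252.4 295.6] 0.69
side cover_c [233.  150.8] 0.72
side cover_c [240.3 163.2] 0.7
side charger [273.7 302.9] 0.73
side cell1_c [245.8 335.5] 0.7
side cell1_c [254.1 295.2] 0.5
side cell1_c [246.4 210.6] 0.25
side box_deck [236.5 153.6] 0.93
side box_pocket [245.  179.3] 0.87
side box_lip [240.4 165.9] 0.97
side box_wells [242.2 208. ] 0.66
side box_wells [293.9 197.6] 0.55
{'time_s': 1.15, 'joint_positions': [62.941, 30.223, 82.086, 0.002, 67.687, -10.227], 'qvel': [0.044, -0.055, 0.016, 0.002, -0.026, 0.082], 'tau': [0.001, -44.002, -17.699, 0.063, 0.05, 0.0], 'position': [0.181, 0.598, 0.248], 'tcp_rot': [[-0.957, 0.29, -0.0], [0.29, 0.957, 0.0], [0.0, 0.0, -1.0]], 'force': [-0.042, 0.46, -0.609], 'moment': [0.025, -0.043, -0.028], 'grasp_force': 0.0, 'opening': 0.994}
```

View pics/scene0.png

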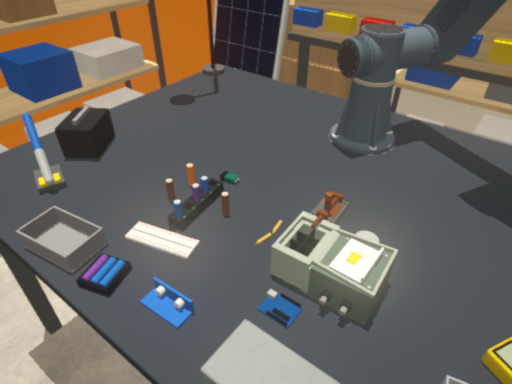

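View pics/side0.png

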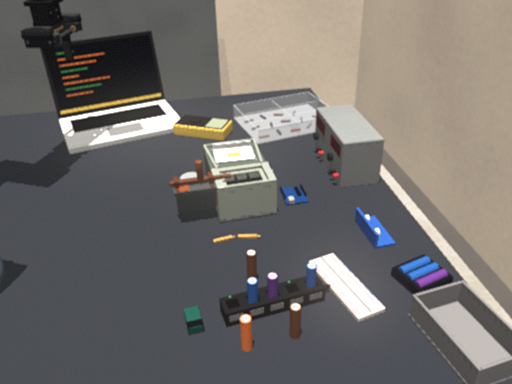

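The scene view shows the box at (330,265), with the bolt knob at (333,200) and the cover on the deck at (358,258). The charger at (196,203) holds blue, purple and blue cells at (178,208), (197,193) and (205,186). The brown and orange cells stand on the bench beside it. They're look-alikes, as are the cells in the tray at (103,270).

Run:
```python
from h import *
tops=[]
for cam in ["scene","side"]:
    P=cloud(cam,np.load(cam+".npy")); im=cv2.imread(f"pics/{cam}0.png")
    p={"scene":[(306,238),(355,259),(179,209),(197,194),(205,187)],"side":[(245,180),(236,153),(252,290),(272,286),(311,275)]}[cam]
    for q in p: print(cam,q,np.round(P[q[1],q[0]],3))
    tops.append((P,im))
# top-down height map, 1mm/px, around box and charger
out=[]
for nm,(x0,x1,y0,y1) in {"box":(0,0,0,0)}.items(): pass
b=np.nanmedian(tops[1][0][148:158,230:242].reshape(-1,3),0); c=tops[0][0][194,197]
for ctr in (b,c):
    g=np.zeros((400,400,3),np.uint8); best=np.full((400,400),-1.)
    for P,im in tops:
        m=(P[...,2]>0.01)&(P[...,2]<0.15)
        for X,col in zip(P[m],im[m]):
            i=int((ctr[0]-X[0])*1000+200); j=int((ctr[1]-X[1])*1000+200)
            if 0<=i<400 and 0<=j<400 and X[2]>best[i,j]: best[i,j]=X[2]; g[i,j]=col
    g=cv2.dilate(g,np.ones((2,2)));out.append(g); print("ctr",ctr)
cv2.imwrite("pics/top0.png",np.hstack(out))
s=cv2.imread("pics/scene0.png"); d=cv2.imread("pics/side0.png")
a=cv2.resize(s[150:230,150:250],(400,320),interpolation=2); b2=cv2.resize(d[235:355,170:340][:, :150],(400,320),interpolation=2)
a3=cv2.resize(s[180:320,260:400],(400,280),interpolation=2); b4=cv2.resize(d[130:230,150:290],(400,280),interpolation=2)
cv2.imwrite("pics/crop0.png",np.vstack([np.hstack([a,b2]),np.hstack([a3,b4])]))
```

```text
scene (306, 238) [0.589 0.136 0.075]
scene (355, 259) [0.589 0.243 0.085]
scene (179, 209) [ 0.667 -0.156  0.053]
scene (197, 194) [ 0.594 -0.17   0.046]
scene (205, 187) [ 0.561 -0.175  0.045]
side (245, 180) [0.597 0.133 0.075]
side (236, 153) [0.595 0.241 0.087]
side (252, 290) [ 0.554 -0.19   0.056]
side (272, 286) [ 0.588 -0.186  0.054]
side (311, 275) [ 0.659 -0.176  0.057]
ctr [0.59406883 0.24529    0.0860862 ]
ctr [ 0.59424261 -0.17004656  0.04618376]
```

View pics/top0.png

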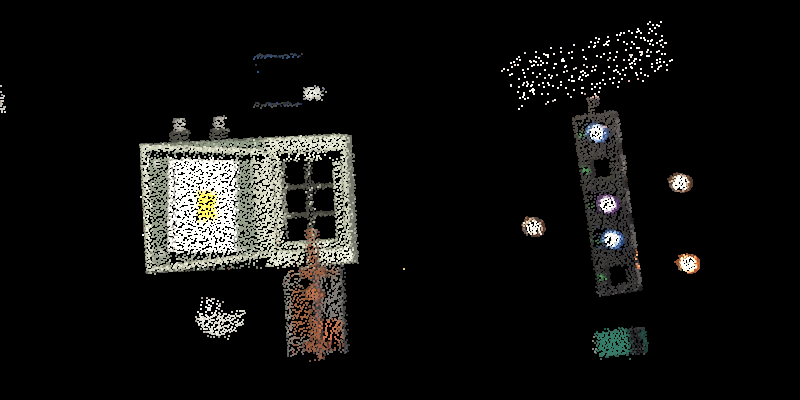

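View pics/crop0.png

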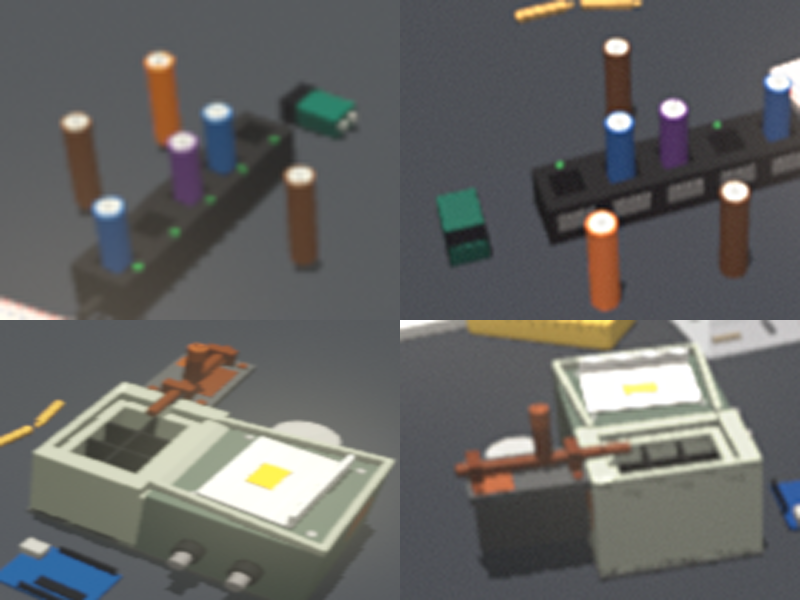

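The crops confirm it: exactly three cells stand in charger bays, blue, purple and blue. The brown and orange ones are free-standing on the bench. Next I'll fit numeric poses.

```bash
cat >> h.py <<'E'
def rect(p):
    (cx,cy),(w,h),a=cv2.minAreaRect(p.astype(np.float32)[:,:2]*1000); return np.round([cx,cy,w,h,a],1)
E
python3 - <<'E'
from h import *
from scipy.ndimage import median_filter
for cam in ["scene","side"]:
    P=cloud(cam,np.load(cam+".npy")); im=cv2.imread(f"pics/{cam}0.png").astype(int); z=P[...,2]
    rust=(im[...,2]>im[...,1]*1.25)
    near=(abs(P[...,0]-.59)<.1)&(P[...,1]>.06)&(P[...,1]<.34)
    m=near&~rust&(z>.079)&(z<.094)&(P[...,0]>0.535)
    m=cv2.morphologyEx(m.astype(np.uint8),cv2.MORPH_OPEN,np.ones((2,2)))>0
    print(cam,"housing",rect(P[m]),"deckz",np.median(z[near&(im.min(-1)>200)]))
    w=near&(im.min(-1)>190); print("cover",rect(P[w]))
    kn=rust&(abs(P[...,0]-.5)<.08)&(abs(P[...,1]-.14)<.05)&(z>.108)&(z<.15); print("knob",kn.sum(),np.median(P[kn],0).round(4),P[kn].min(0).round(3),P[kn].max(0).round(3))
    ch=(abs(P[...,0]-.6)<.14)&(abs(P[...,1]+.17)<.09)&(z>.022)&(z<.035); print("charger",rect(P[ch]))
    for g in [(.668,-.16),(.593,-.172),(.557,-.178)]:
        c=(np.hypot(P[...,0]-g[0],P[...,1]-g[1])<.017)&(z>.062)&(z<.08); print("cell",c.sum(),rect(P[c])[:4],np.median(z[c]).round(4))
E
```

```text
scene housing [782.6 230.1 649.3 215.2   8.5] deckz 0.08587912461579356
cover [590.8 199.  126.  202.3   2.9]
knob 87 [0.5046 0.1347 0.1263] [0.495 0.127 0.108] [0.508 0.14  0.137]
charger [ 584.6 -183.1  180.1  148.7   50.4]
cell 47 [ 661.6 -163.8   15.3   16.9] 0.0683
cell 41 [ 591.2 -174.9   17.6   15.2] 0.0681
cell 35 [ 556.  -180.3   14.7   15.7] 0.0695
side housing [ 584.5 -169.2 1268.3  158.1   85.9] deckz 0.08622261235644117
cover [580.1 211.7 238.4 178.9  89.1]
knob 78 [0.4996 0.1256 0.1272] [0.493 0.121 0.108] [0.506 0.138 0.137]
charger [ 581.2 -190.1  182.6  148.1   49.2]
cell 65 [ 661.6 -167.9   14.8   15.4] 0.069
cell 91 [ 590.  -179.2   17.    16.8] 0.0687
cell 91 [ 555.1 -184.1   16.8   17.2] 0.0689
```

```bash
python3 -m handwheel '[[0.02,-0.025,0.02,0,0,-0.04],[0.04,-0.05,0.04,0,0,-0.08],[0.065,-0.08,0.06,0,0,-0.12],[0.09,-0.115,0.07,0,0,-0.16],[0.115,-0.145,0.08,0,0,-0.2],[0.14,-0.18,0.08,0,0,-0.24],[0.16,-0.2,0.08,0,0,-0.28],[0.17,-0.214,0.08,0,0,-0.3063]]' 1 && python3 -m handwheel '[[0.025,-0.03,0,0,0,-0.04],[0.05,-0.06,0,0,0,-0.08],[0.075,-0.09,0,0,0,-0.12],[0.1,-0.12,0,0,0,-0.16],[0.12,-0.15,0,0,0,-0.2],[0.14,-0.18,0,0,0,-0.24],[0.16,-0.2,0,0,0,-0.28],[0.17,-0.214,0,0,0,-0.3063]]' && python3 -m handwheel '[[0,0,0,0,0,0],[0,0,0,0,0,0],[0,0,0,0,0,0],[0,0,0,0,0,0],[0,0,0,0,0,0],[0,0,0,0,0,0],[0,0,0,0,0,0],[0,0,0,0,0,0]]'
python3 - <<'E'
from h import *
im,d=cams.capture("wrist"); cv2.imwrite("pics/w1.png",im); np.save("w1.npy",d)
for q in ["bolt_knob","cover_c","box_pocket","box_lip","box_deck","box_wells"]:
    for r in models.tip_of(q,"wrist")[:2]: print(q,np.round(r["position"],1),round(r["conf"],2))
s=bot.read_state(); print(s["position"],s["tcp_rot"],s["joint_positions"])
E
```

```text
time_s: 1.82
position: [0.3535, 0.3817, 0.3282]
tcp_rot: [[-0.611, 0.791, 0.002], [0.791, 0.612, -0.0], [-0.002, 0.002, -1.0]]
force: [-0.6, 0.2, -0.1]
opening: 1.001
grasp_force: 0.0
time_s: 2.48
position: [0.5234, 0.1676, 0.3277]
tcp_rot: [[-0.046, 0.999, 0.002], [0.999, 0.046, -0.001], [-0.001, 0.002, -1.0]]
force: [-0.7, 1.6, 0.2]
opening: 0.997
grasp_force: 0.0
time_s: 3.15
position: [0.5207, 0.1707, 0.3276]
tcp_rot: [[-0.053, 0.999, 0.0], [0.999, 0.053, 0.0], [0.0, 0.0, -1.0]]
force: [0.2, 0.1, -0.6]
opening: 1.005
grasp_force: 0.0
bolt_knob [231.3 209.9] 0.67
bolt_knob [229.9 125.3] 0.18
cover_c [313.4 113.4] 0.97
box_pocket [306.7 204.6] 0.84
box_lip [311.  171.1] 0.77
box_deck [301.  188.4] 0.41
box_wells [299.2 191.3] 0.88
[0.52097419 0.17015521 0.32751506] [[-5.16902431e-02  9.98663163e-01 -6.84625733e-05]
 [ 9.98663166e-01  5.16902428e-02 -7.08029632e-06]
 [-3.53198409e-06 -6.87370324e-05 -9.99999998e-01]] [6.40236846e+00 1.92622933e+01 8.73472246e+01 3.57613985e-05
 7.33944255e+01 3.43940503e+00]
```

View pics/w1.png

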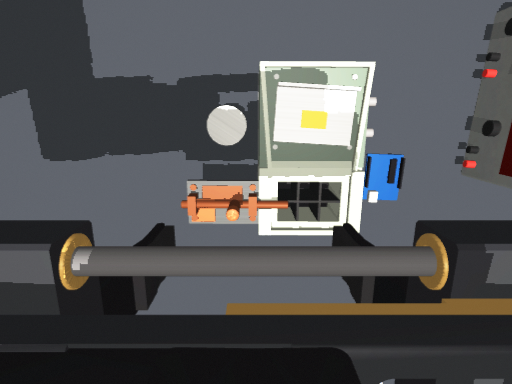

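The wrist view shows the housing from (260,65) to (370,235), with the knob top at (233,211) and the cover at (313,113). I'll fit the box from this cloud.

Run:
```python
from h import *
from scipy.optimize import minimize
d=np.load("w1.npy"); P=cloud("wrist",d); im=cv2.imread("pics/w1.png").astype(int); z=P[...,2]
reg=np.zeros(d.shape,bool); reg[55:240,250:380]=1
rust=(im[...,2]>im[...,1]*1.25)
m=reg&(z>.078)&(z<.097)&~rust
m=cv2.morphologyEx(m.astype(np.uint8),cv2.MORPH_OPEN,np.ones((3,3)))
n,l,st,_=cv2.connectedComponentsWithStats(m); k=1+np.argmax(st[1:,4]); m=l==k
print("housing",rect(P[m]),"z",np.median(z[m]))
r=rect(P[m])
# edges individually via percentile in rotated frame
for yaw in (2,2.5,3,3.5,4):
    a=np.radians(yaw);q=P[m][:,:2]@np.array([[np.cos(a),-np.sin(a)],[np.sin(a),np.cos(a)]])
    print(yaw,np.round(np.percentile(q,[.5,99.5],axis=0)*1000,1).tolist(),np.ptp(q,axis=0)*1000)
kr=np.zeros(d.shape,bool);kr[190:225,215:250]=1
kn=kr&(z>.125)&(z<.14);print("knobtop",kn.sum(),P[kn].mean(0),P[kn].min(0),P[kn].max(0))
w=reg&(im.min(-1)>170)&(z>.078);w[:80]=0;print("cover",rect(P[w&(np.mgrid[:384,:512][0]<150)]))
fl=reg&(z>.0955)&(z<.105);fl[160:]=0;print("flange",fl.sum(),P[fl].mean(0),rect(P[fl]))
```

```text
housing [586.  200.6 139.5 200.    2.6] z 0.08577300729784904
2 [[532.6, 91.7], [661.7, 279.2]] [140.11327459 199.31845839]
2.5 [[534.5, 86.0], [663.0, 274.0]] [139.58329501 199.9300314 ]
3 [[535.7, 80.3], [664.4, 268.5]] [139.76615343 200.57855245]
3.5 [[536.6, 74.6], [665.9, 263.6]] [140.64912021 201.61341601]
4 [[537.5, 68.8], [667.5, 258.7]] [141.78298764 202.67097625]
knobtop 157 [0.50068402 0.1325033  0.13424331] [0.49340284 0.1243545  0.12509869] [0.50776518 0.13864273 0.13682068]
cover [585.8 242.  135.2  79.1   2.9]
flange 347 [0.58926041 0.2735284  0.10023942] [589.4 273.7   4.2  91.9  89.5]
```

```bash
python3 -m handwheel '[[-0.005,-0.01,-0.02,0,0,0],[-0.012,-0.022,-0.05,0,0,0],[-0.018,-0.034,-0.08,0,0,0],[-0.02,-0.0375,-0.11,0,0,0],[-0.02,-0.0375,-0.14,0,0,0],[-0.02,-0.0375,-0.165,0,0,0],[-0.02,-0.0375,-0.185,0,0,0],[-0.02,-0.0375,-0.1975,0,0,0]]' 0 && python3 -m handwheel '[[0,0,0,0,0,0],[0,0,0,0,0,0],[0,0,0,0,0,0],[0,0,0,0,0,0],[0,0,0,0,0,0],[0,0,0,0,0,0],[0,0,0,0,0,0],[0,0,0,0,0,0]]' -1
```

```text
time_s: 4.17
position: [0.5, 0.1324, 0.1278]
tcp_rot: [[-0.051, 0.999, -0.003], [0.999, 0.051, -0.0], [0.0, -0.003, -1.0]]
force: [0.2, 1.1, -0.2]
opening: 0.527
grasp_force: 0.0
time_s: 4.83
position: [0.5, 0.1327, 0.1309]
tcp_rot: [[-0.052, 0.999, -0.001], [0.999, 0.052, -0.0], [-0.0, -0.001, -1.0]]
force: [-2.5, -0.6, 6.2]
opening: 0.148
grasp_force: 30.0
```

```bash
python3 -m handwheel '[[-0.001,0,0,0,0,0],[-0.002,0,0,0,0,0],[-0.003,0,0,0,0,0],[-0.004,0,0,0,0,0],[-0.005,0,0,0,0,0],[-0.006,0,0,0,0,0],[-0.007,0,0,0,0,0],[-0.007,0,0,0,0,0]]' -1
```

```text
time_s: 5.5
position: [0.4959, 0.1326, 0.1309]
tcp_rot: [[-0.052, 0.999, 0.005], [0.999, 0.052, -0.0], [-0.0, 0.005, -1.0]]
force: [4.3, -0.4, 6.7]
opening: 0.15
grasp_force: 30.0
```

```bash
python3 -m handwheel '[[-0.001,0,0,0,0,0],[-0.002,0,0,0,0,0],[-0.003,0,0,0,0,0],[-0.003,0,0,0,0,0],[-0.003,0,0,0,0,0],[-0.003,0,0,0,0,0],[-0.003,0,0,0,0,0],[-0.003,0,0,0,0,0]]' -1
```

```text
time_s: 6.17
position: [0.4937, 0.1324, 0.1309]
tcp_rot: [[-0.052, 0.999, 0.006], [0.999, 0.052, -0.0], [-0.001, 0.006, -1.0]]
force: [4.7, -1.4, 5.3]
opening: 0.153
grasp_force: 30.0
```

```bash
python3 -m handwheel '[[-0.001,0,0,0,0,0],[-0.002,0,0,0,0,0],[-0.003,0,0,0,0,0],[-0.003,0,0,0,0,0],[-0.003,0,0,0,0,0],[-0.003,0,0,0,0,0],[-0.003,0,0,0,0,0],[-0.003,0,0,0,0,0]]' -1
```

```text
time_s: 6.83
position: [0.4932, 0.1324, 0.1309]
tcp_rot: [[-0.052, 0.999, 0.011], [0.999, 0.052, -0.0], [-0.001, 0.011, -1.0]]
force: [8.7, -1.0, 1.3]
opening: 0.151
grasp_force: 30.1
```

```bash
python3 -m handwheel '[[0.003,0,0,0,0,0],[0.006,0,0,0,0,0],[0.009,0,0,0,0,0],[0.012,0,0,0,0,0],[0.015,0.0005,0,0,0,0],[0.018,0.0005,0,0,0,0],[0.020,0.0005,0,0,0,0],[0.020,0.0005,0,0,0,0]]' -1
```

```text
time_s: 7.5
position: [0.5049, 0.133, 0.1308]
tcp_rot: [[-0.052, 0.999, -0.007], [0.999, 0.052, -0.001], [-0.0, -0.007, -1.0]]
force: [-5.3, -0.4, 15.5]
opening: 0.152
grasp_force: 30.0
```

```bash
python3 -m handwheel '[[0.002,0,0,0,0,0],[0.002,0,0,0,0,0],[-0.003,0,0,0,0,0],[-0.009,0,0,0,0,0],[-0.015,-0.0005,0,0,0,0],[-0.021,-0.001,0,0,0,0],[-0.025,-0.001,0,0,0,0],[-0.025,-0.001,0,0,0,0]]' -1; python3 -m handwheel '[[0,0,0,0,0,0],[0,0,0,0,0,0],[0,0,0,0,0,0],[0,0,0,0,0,0],[0,0,0,0,0,0],[0,0,0,0,0,0],[0,0,0,0,0,0],[0,0,0,0,0,0]]' -1
```

```text
time_s: 8.17
position: [0.4887, 0.1322, 0.131]
tcp_rot: [[-0.051, 0.999, 0.014], [0.999, 0.051, 0.0], [-0.0, 0.014, -1.0]]
force: [9.0, -0.1, -1.3]
opening: 0.153
grasp_force: 30.1
time_s: 8.83
position: [0.4887, 0.1322, 0.131]
tcp_rot: [[-0.051, 0.999, 0.013], [0.999, 0.051, 0.0], [-0.0, 0.013, -1.0]]
force: [9.4, -0.6, -0.3]
opening: 0.156
grasp_force: 30.1
```

```bash
python3 -m handwheel '[[0.004,0,0,0,0,0],[0.008,0,0,0,0,0],[0.012,0.0005,0,0,0,0],[0.016,0.0005,0,0,0,0],[0.020,0.001,0,0,0,0],[0.023,0.001,0,0,0,0],[0.023,0.001,0,0,0,0],[0.023,0.001,0,0,0,0]]' -1; python3 -m handwheel '[[0,0,0,0,0,0],[-0.004,0,0,0,0,0],[-0.009,0,0,0,0,0],[-0.015,-0.0005,0,0,0,0],[-0.021,-0.001,0,0,0,0],[-0.025,-0.001,0,0,0,0],[-0.027,-0.001,0,0,0,0],[-0.027,-0.001,0,0,0,0]]' -1
```

```text
time_s: 9.5
position: [0.5014, 0.1328, 0.1308]
tcp_rot: [[-0.053, 0.999, -0.01], [0.999, 0.053, -0.001], [-0.001, -0.01, -1.0]]
force: [-7.0, -2.9, 18.8]
opening: 0.154
grasp_force: 30.0
time_s: 10.17
position: [0.4848, 0.132, 0.131]
tcp_rot: [[-0.052, 0.999, 0.014], [0.999, 0.052, 0.0], [-0.001, 0.014, -1.0]]
force: [10.2, -0.1, -0.9]
opening: 0.153
grasp_force: 30.1
```

```bash
python3 -m handwheel '[[0.004,0,0,0,0,0],[0.008,0,0,0,0,0],[0.012,0.0005,0,0,0,0],[0.016,0.0005,0,0,0,0],[0.020,0.001,0,0,0,0],[0.023,0.001,0,0,0,0],[0.023,0.001,0,0,0,0],[0.023,0.001,0,0,0,0]]' -1; python3 -m handwheel '[[0,0,0,0,0,0],[-0.004,0,0,0,0,0],[-0.009,0,0,0,0,0],[-0.015,-0.0005,0,0,0,0],[-0.021,-0.001,0,0,0,0],[-0.025,-0.001,0,0,0,0],[-0.027,-0.001,0,0,0,0],[-0.027,-0.001,0,0,0,0]]' -1;  python3 -m handwheel '[[0.004,0,0,0,0,0],[0.008,0,0,0,0,0],[0.012,0.0005,0,0,0,0],[0.016,0.0005,0,0,0,0],[0.020,0.001,0,0,0,0],[0.023,0.001,0,0,0,0],[0.023,0.001,0,0,0,0],[0.023,0.001,0,0,0,0]]' -1; python3 -m handwheel '[[0,0,0,0,0,0],[-0.004,0,0,0,0,0],[-0.010,0,0,0,0,0],[-0.016,-0.0005,0,0,0,0],[-0.022,-0.001,0,0,0,0],[-0.028,-0.001,0,0,0,0],[-0.034,-0.002,0,0,0,0],[-0.038,-0.002,0,0,0,0]]' -1
```

```text
time_s: 10.83
position: [0.4974, 0.1327, 0.1308]
tcp_rot: [[-0.053, 0.999, -0.01], [0.999, 0.053, -0.002], [-0.001, -0.01, -1.0]]
force: [-6.7, -2.8, 18.4]
opening: 0.151
grasp_force: 30.0
time_s: 11.5
position: [0.4808, 0.1318, 0.131]
tcp_rot: [[-0.052, 0.999, 0.014], [0.999, 0.052, -0.0], [-0.001, 0.013, -1.0]]
force: [10.3, -2.2, -0.7]
opening: 0.15
grasp_force: 30.1
time_s: 12.17
position: [0.4953, 0.1325, 0.1308]
tcp_rot: [[-0.053, 0.999, -0.006], [0.999, 0.053, -0.001], [-0.001, -0.006, -1.0]]
force: [-3.0, -2.8, 14.8]
opening: 0.154
grasp_force: 30.0
time_s: 12.83
position: [0.4651, 0.131, 0.131]
tcp_rot: [[-0.052, 0.999, 0.013], [0.999, 0.052, 0.0], [-0.0, 0.013, -1.0]]
force: [15.1, -1.1, -6.3]
opening: 0.148
grasp_force: 30.1
```

```bash
python3 -m handwheel '[[-0.001,0,0,0,0,0],[-0.002,0,0,0,0,0],[-0.002,0,0,0,0,0],[-0.002,0,0,0,0,0],[-0.002,0,0,0,0,0],[-0.002,0,0,0,0,0],[-0.002,0,0,0,0,0],[-0.002,0,0,0,0,0]]' -1; python3 -m handwheel '[[0.004,0,0,0,0,0],[0.004,0,0,0,0,0],[0.004,0,0,0,0,0],[0.004,0,0,0,0,0],[0.004,0,0.02,0,0,0],[0.004,0,0.06,0,0,0],[0.004,0,0.1,0,0,0],[0.004,0,0.14,0,0,0]]' 0 && python3 -m handwheel '[[0,-0.02,0.02,0,0,-0.04],[0,-0.04,0.03,0,0,-0.08],[0,-0.06,0.03,0,0,-0.14],[0,-0.08,0.03,0,0,-0.2],[0,-0.1,0.03,0,0,-0.26],[0,-0.12,0.03,0,0,-0.31],[0.01,-0.14,0.03,0,0,-0.36],[0.01,-0.15,0.03,0,0,-0.4]]' && python3 -m handwheel '[[0,-0.02,0,0,0,-0.05],[0,-0.05,0,0,0,-0.1],[0,-0.08,0,0,0,-0.15],[0,-0.11,0,0,0,-0.2],[0,-0.14,0,0,0,-0.25],[0.01,-0.15,0,0,0,-0.3],[0.01,-0.156,0,0,0,-0.333],[0.01,-0.156,0,0,0,-0.333]]' && python3 -m handwheel '[[0,0,0,0,0,0],[0,0,0,0,0,0],[0,0,0,0,0,0],[0,0,0,0,0,0],[0,0,0,0,0,0],[0,0,0,0,0,0],[0,0,0,0,0,0],[0,0,0,0,0,0]]'
python3 - <<'E'
from h import *
im,d=cams.capture("wrist"); cv2.imwrite("pics/w2.png",im); np.save("w2.npy",d)
for r in models.tip_of("cell1_c","wrist")[:8]+models.tip_of("cell0_c","wrist")[:6]: print(np.round(r["position"],1),round(r["conf"],2))
P=cloud("wrist",d);z=P[...,2]
print(z[(z>.06)&(z<.08)].size)
for g in [(.6616,-.166),(.5906,-.177),(.556,-.182)]:
    for _ in range(4):
        c=(np.hypot(P[...,0]-g[0],P[...,1]-g[1])<.013)&(z>.064)&(z<.078); 
        if c.sum()<5: break
        r=rect(P[c]); g=r[:2]/1000
    print("cell",c.sum(),r,np.median(z[c]).round(4))
s=bot.read_state(); print(s["position"],np.round(s["tcp_rot"],3).tolist())
E
```

```text
time_s: 13.5
position: [0.4651, 0.131, 0.131]
tcp_rot: [[-0.051, 0.999, 0.015], [0.999, 0.051, 0.0], [-0.001, 0.015, -1.0]]
force: [12.8, -0.6, -2.5]
opening: 0.149
grasp_force: 30.2
time_s: 14.17
position: [0.4594, 0.1313, 0.2704]
tcp_rot: [[-0.052, 0.999, -0.006], [0.999, 0.052, -0.0], [0.0, -0.006, -1.0]]
force: [0.6, -0.0, -0.2]
opening: 0.494
grasp_force: 0.0
time_s: 14.83
position: [0.4717, -0.0203, 0.2994]
tcp_rot: [[0.685, 0.729, -0.001], [0.729, -0.685, -0.0], [-0.001, -0.001, -1.0]]
force: [0.9, 0.1, 0.1]
opening: 0.499
grasp_force: 0.0
time_s: 15.5
position: [0.481, -0.1755, 0.299]
tcp_rot: [[0.988, 0.153, -0.003], [0.153, -0.988, 0.002], [-0.003, -0.002, -1.0]]
force: [-0.1, 0.2, -0.1]
opening: 0.497
grasp_force: 0.0
time_s: 16.17
position: [0.482, -0.1746, 0.3001]
tcp_rot: [[0.988, 0.156, 0.0], [0.156, -0.988, -0.0], [0.0, 0.0, -1.0]]
force: [-0.2, 0.2, 0.2]
opening: 0.501
grasp_force: 0.0
[324.9 142.5] 0.85
[268.2 114.1] 0.71
[110.6 107.7] 0.46
[268. 115.] 0.29
2907
cell 262 [ 661.3 -167.    16.1   17.     8.4] 0.0701
cell 211 [ 591.  -178.    16.9   15.6    9.9] 0.0702
cell 194 [ 555.5 -183.    16.5   16.     9.6] 0.0702
[ 0.48196133 -0.17476966  0.30007186] [[0.988, 0.156, 0.0], [0.156, -0.988, -0.0], [0.0, 0.0, -1.0]]
```

View pics/w2.png

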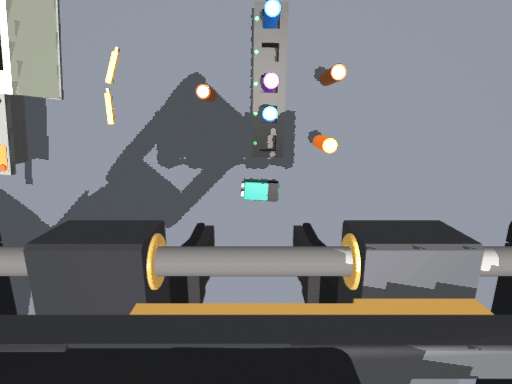

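The wrist cells agree with the earlier fits: A (555.5,-183), P (591,-178) and B (661.3,-167), seen at pixels (270,114), (270,81) and (272,9). I'll pick A now and refine the box pose with a height-model fit at the same time.

```bash
python3 - <<'E'
from h import *
from scipy.optimize import minimize
# undo pose change: rebuild w1 cloud with the pose then
c=cams.calibration("wrist"); m=np.array(c["mtx"]); T=np.array(c["tool_from_camera"])
d=np.load("w1.npy"); v,u=np.mgrid[:384,:512]
P=np.stack([(u-m[0,2])/m[0,0]*d,(v-m[1,2])/m[1,1]*d,d],-1)@T[:3,:3].T+T[:3,3]
R=np.array([[-.05169,.99866,0],[.99866,.05169,0],[0,0,-1]]); P=P@R.T+np.array([.52097,.17016,.32752])
im=cv2.imread("pics/w1.png").astype(int); rust=cv2.dilate((im[...,2]>im[...,1]*1.2).astype(np.uint8),np.ones((3,3)))>0
Q=P[(d>0)&~rust&(v<238)&(v>130)]
def cost(p):
    a=np.radians(p[2]); q=(Q[:,:2]*1000-p[:2])@np.array([[np.cos(a),-np.sin(a)],[np.sin(a),np.cos(a)]])
    x,y=q.T; s=(y<44)&(y>-55)&(abs(x)<85); x,y,z=x[s],y[s],Q[s,2]*1000
    out=(abs(x)>64)|(y<-41); pocket=(abs(x)<49)&(abs(y)<35)
    wx=np.min([abs(x-k) for k in(-28,0,28)],0)<12.5; wy=np.min([abs(y-k) for k in(-14,14)],0)<12.5
    h=np.where(out,0,np.where(pocket,np.where(wx&wy,60,np.where((abs(x)<40)&(abs(y)<26),76,78)),np.where(y>35,85,88)))
    z=np.where(z<70,np.where(out,0,60),z); e=np.minimum(abs(z-h),10)
    return e.mean()
best=min((cost((x,y,a)),x,y,a) for x in np.arange(588,602,1) for y in np.arange(130,144,1) for a in (2,2.5,3,3.5)); print(best)
r=minimize(cost,best[1:],method="Nelder-Mead",options=dict(initial_simplex=[np.array(best[1:])+k for k in([0,0,0],[1.5,0,0],[0,1.5,0],[0,0,.7])])); print(r.x,r.fun)
E
python3 -m handwheel '[[0.02,-0.002,0,0,0,0],[0.045,-0.005,-0.01,0,0,0],[0.07,-0.008,-0.04,0,0,0],[0.0735,-0.0083,-0.08,0,0,0],[0.0735,-0.0083,-0.12,0,0,0],[0.0735,-0.0083,-0.16,0,0,0],[0.0735,-0.0083,-0.195,0,0,0],[0.0735,-0.0083,-0.216,0,0,0]]' 0
```

```text
(np.float64(1.911479301093322), np.int64(595), np.int64(136), 2.5)
[594.67803833 135.99288567   2.74391687] 1.8572076324998428
time_s: 16.98
position: [0.5535, -0.1821, 0.0801]
tcp_rot: [[0.988, 0.156, -0.005], [0.156, -0.988, 0.003], [-0.005, -0.004, -1.0]]
force: [-0.6, -0.5, -0.5]
opening: 0.497
grasp_force: 0.0
```

```bash
python3 -m handwheel '[[0,0,0,0,0,0],[0,0,0,0,0,0],[0,0,0,0,0,0],[0,0,0,0,0,0],[0,0,0,0,0,0],[0,0,0,0,0,0],[0,0,0,0,0,0],[0,0,0,0,0,0]]' -1 && python3 -m handwheel '[[0,0,0.01,0,0,0],[0,0,0.025,0,0,0],[0,0,0.04,0,0,0],[0,0,0.06,0,0,0],[0,0,0.08,0,0,0],[0,0,0.1,0,0,0],[0,0,0.12,0,0,0],[0,0,0.13,0,0,0]]' -1
```

```text
time_s: 17.65
position: [0.5567, -0.1837, 0.086]
tcp_rot: [[0.988, 0.156, 0.004], [0.156, -0.988, -0.002], [0.003, 0.002, -1.0]]
force: [-0.8, 0.6, 5.9]
opening: 0.192
grasp_force: 30.0
time_s: 18.32
position: [0.5563, -0.1835, 0.2172]
tcp_rot: [[0.988, 0.156, 0.004], [0.156, -0.988, -0.002], [0.003, 0.003, -1.0]]
force: [0.6, -0.1, -0.1]
opening: 0.19
grasp_force: 30.0
```

```bash
python3 -m handwheel '[[0.003,0.02,0,0,0,-0.006],[0.007,0.055,0,0,0,-0.012],[0.011,0.09,0,0,0,-0.018],[0.015,0.125,0,0,0,-0.024],[0.02,0.16,0,0,0,-0.03],[0.025,0.2,0,0,0,-0.036],[0.03,0.235,0,0,0,-0.045],[0.033,0.27,0,0,0,-0.054]]' -1 && python3 -m handwheel '[[0.0045,0.03,0,0,0,0],[0.0055,0.05,0,0,0,0],[0.0055,0.06,0,0,0,0],[0.0055,0.063,0,0,0,0],[0.0055,0.063,0,0,0,0],[0.0055,0.063,0,0,0,0],[0.0055,0.063,0,0,0,0],[0.0055,0.063,0,0,0,0]]' -1 && python3 -c "
from h import *
im,d=cams.capture('side');im2,_=cams.capture('scene')
cv2.imwrite('pics/p3.png',np.hstack([cv2.resize(im[100:230,160:310],(400,346),interpolation=2),cv2.resize(im2[130:290,240:400],(400,346),interpolation=2)]))"
```

```text
time_s: 18.98
position: [0.5882, 0.0888, 0.214]
tcp_rot: [[0.999, 0.048, -0.0], [0.048, -0.999, 0.0], [-0.0, -0.0, -1.0]]
force: [1.0, -0.3, -0.3]
opening: 0.189
grasp_force: 30.0
time_s: 19.65
position: [0.594, 0.1484, 0.214]
tcp_rot: [[0.999, 0.047, -0.0], [0.047, -0.999, -0.0], [-0.0, 0.0, -1.0]]
force: [-0.4, -0.5, -0.5]
opening: 0.187
grasp_force: 30.0
```

View pics/p3.png

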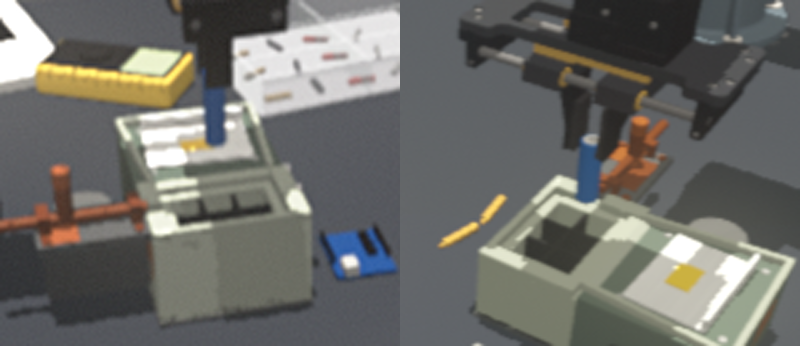

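The blue cell hangs upright in the jaws above the wells, and the bolt is clear of the pocket. I'll lower it now.

```bash
python3 -m handwheel '[[0,0,-0.015,0,0,0],[0,0,-0.035,0,0,0],[0,0,-0.055,0,0,0],[0,0,-0.07,0,0,0],[0,0,-0.085,0,0,0],[0,0,-0.095,0,0,0],[0,0,-0.1,0,0,0],[0,0,-0.101,0,0,0]]' -1
```

```text
time_s: 20.42
position: [0.5935, 0.1496, 0.1121]
tcp_rot: [[0.999, 0.048, -0.002], [0.048, -0.999, -0.0], [-0.002, 0.0, -1.0]]
force: [0.6, 0.6, 0.4]
opening: 0.189
grasp_force: 30.0
```

```bash
python3 -m handwheel '[[0,0,0,0,0,0],[0,0,0,0,0,0],[0,0,0,0,0,0],[0,0,0,0,0,0],[0,0,0.01,0,0,0],[0,0,0.035,0,0,0],[0,0,0.07,0,0,0],[0,0,0.1,0,0,0]]' 0 && python3 -m handwheel '[[0,-0.03,0,0,0,0.006],[0,-0.065,0,0,0,0.012],[0,-0.1,0,0,0,0.018],[0,-0.14,0,0,0,0.024],[-0.001,-0.18,0,0,0,0.03],[-0.002,-0.22,0,0,0,0.036],[-0.003,-0.26,0,0,0,0.045],[-0.003,-0.3,0,0,0,0.054]]' && python3 -m handwheel '[[0,-0.02,0,0,0,0],[0,-0.028,0,0,0,0],[0,-0.028,-0.01,0,0,0],[0,-0.028,-0.04,0,0,0],[0,-0.028,-0.075,0,0,0],[0,-0.028,-0.105,0,0,0],[0,-0.028,-0.125,0,0,0],[0,-0.028,-0.129,0,0,0]]'
python3 - <<'E'
from h import *
im,d=cams.capture('side');im2,d2=cams.capture('scene')
cv2.imwrite('pics/p4.png',np.hstack([cv2.resize(im[100:230,160:310],(400,346),interpolation=2),cv2.resize(im2[170:290,240:400],(400,346),interpolation=2)]))
for cam,dd in(("side",d),("scene",d2)):
    P=cloud(cam,dd);c=np.hypot(P[...,0]-.594,P[...,1]-.15)<.009; print(cam,np.median(P[c],0),P[c][:,2].max() if c.any() else 0,c.sum())
E
```

```text
time_s: 21.08
position: [0.5939, 0.15, 0.2152]
tcp_rot: [[0.999, 0.049, 0.0], [0.049, -0.999, 0.0], [0.0, -0.0, -1.0]]
force: [0.0, 0.1, 1.1]
opening: 0.495
grasp_force: 0.0
time_s: 21.75
position: [0.5906, -0.1519, 0.2144]
tcp_rot: [[0.988, 0.157, 0.001], [0.157, -0.988, -0.0], [0.001, 0.001, -1.0]]
force: [1.2, 1.5, 0.2]
opening: 0.5
grasp_force: 0.0
time_s: 22.42
position: [0.5879, -0.1742, 0.0798]
tcp_rot: [[0.987, 0.158, -0.008], [0.158, -0.987, 0.005], [-0.008, -0.006, -1.0]]
force: [-0.7, 0.9, 0.6]
opening: 0.499
grasp_force: 0.0
side [0.59406261 0.14999449 0.07266284] 0.07426148552048674 22
scene [0.59456635 0.15164679 0.07216172] 0.07446187242598153 34
```

View pics/p4.png

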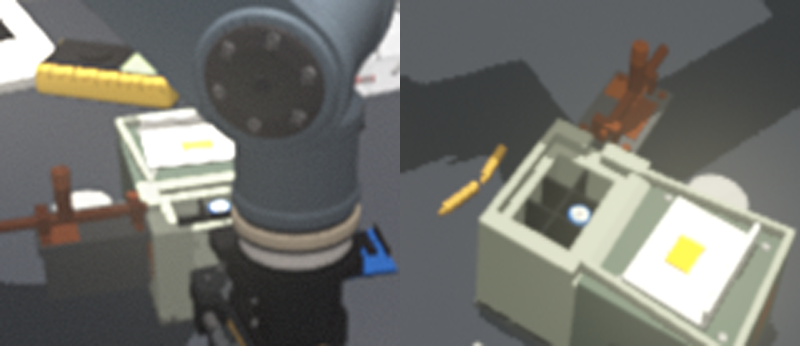

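The first cell stands fully down in its well, with its top at z 73. Next is the purple one, into box (0,-14).

```bash
python3 -m handwheel '[[0,0,0,0,0,0],[0,0,0,0,0,0],[0,0,0,0,0,0],[0,0,0,0,0,0],[0,0,0,0,0,0],[0,0,0,0,0,0],[0,0,0,0,0,0],[0,0,0,0,0,0]]' -1 && python3 -m handwheel '[[0,0,0.01,0,0,0],[0,0,0.025,0,0,0],[0,0,0.04,0,0,0],[0,0,0.06,0,0,0],[0,0,0.08,0,0,0],[0,0,0.1,0,0,0],[0,0,0.12,0,0,0],[0,0,0.13,0,0,0]]' -1 && python3 -m handwheel '[[0,0.02,0,0,0,-0.006],[0,0.05,0,0,0,-0.012],[0,0.085,0,0,0,-0.018],[0,0.12,0,0,0,-0.024],[0.001,0.155,0,0,0,-0.03],[0.002,0.19,0,0,0,-0.036],[0.003,0.225,0,0,0,-0.045],[0.0044,0.255,0,0,0,-0.054]]' -1 && python3 -m handwheel '[[0,0.025,0,0,0,0],[0,0.04,0,0,0,0],[0,0.045,0,0,0,0],[0,0.045,0,0,0,0],[0,0.045,0,0,0,0],[0,0.045,0,0,0,0],[0,0.045,0,0,0,0],[0,0.045,0,0,0,0]]' -1 && python3 -m handwheel '[[0,0,-0.015,0,0,0],[0,0,-0.035,0,0,0],[0,0,-0.055,0,0,0],[0,0,-0.07,0,0,0],[0,0,-0.085,0,0,0],[0,0,-0.095,0,0,0],[0,0,-0.1,0,0,0],[0,0,-0.101,0,0,0]]' -1
```

```text
time_s: 23.18
position: [0.5915, -0.1783, 0.085]
tcp_rot: [[0.988, 0.156, 0.002], [0.156, -0.988, -0.001], [0.001, 0.001, -1.0]]
force: [0.4, 1.0, 6.1]
opening: 0.194
grasp_force: 30.0
time_s: 23.85
position: [0.5917, -0.1786, 0.2168]
tcp_rot: [[0.988, 0.156, 0.003], [0.156, -0.988, -0.002], [0.003, 0.002, -1.0]]
force: [0.6, -1.0, 0.2]
opening: 0.195
grasp_force: 30.0
time_s: 24.52
position: [0.5944, 0.0791, 0.2136]
tcp_rot: [[0.999, 0.048, -0.002], [0.048, -0.999, 0.0], [-0.002, -0.0, -1.0]]
force: [0.5, -0.0, -0.7]
opening: 0.194
grasp_force: 30.0
time_s: 25.18
position: [0.5955, 0.1207, 0.214]
tcp_rot: [[0.999, 0.047, -0.0], [0.047, -0.999, -0.0], [-0.0, 0.0, -1.0]]
force: [-0.0, 1.4, -0.6]
opening: 0.195
grasp_force: 30.0
time_s: 25.85
position: [0.595, 0.1215, 0.1121]
tcp_rot: [[0.999, 0.048, -0.002], [0.048, -0.999, -0.0], [-0.002, -0.0, -1.0]]
force: [0.3, 1.1, -0.8]
opening: 0.19
grasp_force: 30.0
```

```bash
python3 -m handwheel '[[0,0,0,0,0,0],[0,0,0,0,0,0],[0,0,0,0,0,0],[0,0,0,0,0,0],[0,0,0.01,0,0,0],[0,0,0.035,0,0,0],[0,0,0.07,0,0,0],[0,0,0.1,0,0,0]]' 0 && python3 -m handwheel '[[0.005,-0.03,0,0,0,0.006],[0.01,-0.06,0,0,0,0.012],[0.02,-0.09,0,0,0,0.018],[0.03,-0.13,0,0,0,0.024],[0.04,-0.16,0,0,0,0.03],[0.05,-0.2,0,0,0,0.036],[0.058,-0.23,0,0,0,0.045],[0.0659,-0.265,0,0,0,0.054]]' && python3 -m handwheel '[[0,-0.02,0,0,0,0],[0,-0.024,0,0,0,0],[0,-0.024,-0.01,0,0,0],[0,-0.024,-0.04,0,0,0],[0,-0.024,-0.075,0,0,0],[0,-0.024,-0.105,0,0,0],[0,-0.024,-0.125,0,0,0],[0,-0.024,-0.129,0,0,0]]' && python3 -m handwheel '[[0,0,0,0,0,0],[0,0,0,0,0,0],[0,0,0,0,0,0],[0,0,0,0,0,0],[0,0,0,0,0,0],[0,0,0,0,0,0],[0,0,0,0,0,0],[0,0,0,0,0,0]]' -1
python3 - <<'E'
from h import *
for cam in("side","scene"):
    _,dd=cams.capture(cam)
    P=cloud(cam,dd)
    for g in((.594,.15),(.5954,.122)):
        c=np.hypot(P[...,0]-g[0],P[...,1]-g[1])<.009; print(cam,np.median(P[c],0) if c.any() else 0,c.sum())
E
python3 -m handwheel '[[0,0,0.01,0,0,0],[0,0,0.025,0,0,0],[0,0,0.04,0,0,0],[0,0,0.06,0,0,0],[0,0,0.08,0,0,0],[0,0,0.1,0,0,0],[0,0,0.12,0,0,0],[0,0,0.13,0,0,0]]' -1
```

```text
time_s: 26.52
position: [0.5953, 0.122, 0.2152]
tcp_rot: [[0.999, 0.049, 0.0], [0.049, -0.999, 0.0], [0.0, -0.0, -1.0]]
force: [0.6, 0.2, 0.2]
opening: 0.497
grasp_force: 0.0
time_s: 27.18
position: [0.6616, -0.1443, 0.2144]
tcp_rot: [[0.988, 0.157, 0.001], [0.157, -0.988, 0.0], [0.001, 0.0, -1.0]]
force: [0.4, -0.2, 0.6]
opening: 0.501
grasp_force: 0.0
time_s: 27.85
position: [0.6577, -0.1634, 0.0793]
tcp_rot: [[0.987, 0.158, -0.009], [0.158, -0.987, 0.005], [-0.008, -0.006, -1.0]]
force: [-0.8, 0.4, 0.2]
opening: 0.503
grasp_force: 0.0
time_s: 28.52
position: [0.6623, -0.1674, 0.0857]
tcp_rot: [[0.988, 0.156, 0.003], [0.156, -0.988, -0.001], [0.003, 0.001, -1.0]]
force: [0.2, 1.2, 6.1]
opening: 0.189
grasp_force: 30.0
side [0.59405501 0.148387   0.07260557] 20
side [0.59431691 0.12725491 0.07344688] 4
scene [0.59437274 0.15157518 0.07241365] 35
scene [0.59604682 0.12319392 0.07244299] 37
time_s: 29.28
position: [0.6622, -0.1676, 0.2172]
tcp_rot: [[0.988, 0.156, 0.004], [0.156, -0.988, -0.002], [0.003, 0.002, -1.0]]
force: [-0.3, -0.3, -0.2]
opening: 0.186
grasp_force: 30.0
```

Both cells are seated. The third goes to well (28,14).

```bash
python3 -m handwheel '[[-0.003,0.02,0,0,0,-0.006],[-0.007,0.055,0,0,0,-0.012],[-0.011,0.09,0,0,0,-0.018],[-0.015,0.125,0,0,0,-0.024],[-0.02,0.16,0,0,0,-0.03],[-0.026,0.2,0,0,0,-0.036],[-0.033,0.235,0,0,0,-0.045],[-0.0393,0.27,0,0,0,-0.054]]' -1 && python3 -m handwheel '[[0,0.025,0,0,0,0],[0,0.04,0,0,0,0],[0,0.0483,0,0,0,0],[0,0.0483,0,0,0,0],[0,0.0483,0,0,0,0],[0,0.0483,0,0,0,0],[0,0.0483,0,0,0,0],[0,0.0483,0,0,0,0]]' -1 && python3 -m handwheel '[[0,0,-0.015,0,0,0],[0,0,-0.035,0,0,0],[0,0,-0.055,0,0,0],[0,0,-0.07,0,0,0],[0,0,-0.085,0,0,0],[0,0,-0.095,0,0,0],[0,0,-0.1,0,0,0],[0,0,-0.101,0,0,0]]' -1
```

```text
time_s: 29.95
position: [0.6208, 0.1046, 0.2137]
tcp_rot: [[0.999, 0.048, -0.001], [0.048, -0.999, -0.0], [-0.001, 0.0, -1.0]]
force: [0.9, 0.1, 0.3]
opening: 0.189
grasp_force: 30.0
time_s: 30.62
position: [0.6222, 0.1497, 0.214]
tcp_rot: [[0.999, 0.047, -0.0], [0.047, -0.999, -0.0], [-0.0, 0.0, -1.0]]
force: [0.3, 0.2, 0.2]
opening: 0.19
grasp_force: 30.0
time_s: 31.28
position: [0.6216, 0.1507, 0.1121]
tcp_rot: [[0.999, 0.048, -0.002], [0.048, -0.999, -0.0], [-0.002, 0.0, -1.0]]
force: [-0.3, 0.9, -0.6]
opening: 0.191
grasp_force: 30.0
```

```bash
python3 -m handwheel '[[0,0,0,0,0,0],[0,0,0,0,0,0],[0,0,0,0,0,0],[0,0,0,0,0,0],[0,0,0.01,0,0,0],[0,0,0.035,0,0,0],[0,0,0.07,0,0,0],[0,0,0.1,0,0,0]]' 0 && python3 -m handwheel '[[0,0,0.03,0,0,0.05],[0,0,0.06,0,0,0.1],[0,0,0.09,0,0,0.15],[-0.01,0,0.11,0,0,0.2],[-0.02,0,0.117,0,0,0.25],[-0.032,0,0.117,0,0,0.3],[-0.032,0,0.117,0,0,0.35],[-0.032,0,0.117,0,0,0.4]]' && python3 -m handwheel '[[0,0,0,0,0,0.05],[0,0,0,0,0,0.1],[0,0,0,0,0,0.15],[0,0,0,0,0,0.2],[0,0,0,0,0,0.25],[0,0,0,0,0,0.3],[0,0,0,0,0,0.35],[0,0,0,0,0,0.386]]' && python3 -m handwheel '[[0,0,0,0,0,0],[0,0,0,0,0,0],[0,0,0,0,0,0],[0,0,0,0,0,0],[0,0,0,0,0,0],[0,0,0,0,0,0],[0,0,0,0,0,0],[0,0,0,0,0,0]]'
python3 - <<'E'
from h import *
im,d=cams.capture("wrist"); cv2.imwrite("pics/w5.png",im)
P=cloud("wrist",d); z=P[...,2]
a=np.radians(2.74); B=(P[...,:2]*1000-[594.7,136.0])@np.array([[np.cos(a),-np.sin(a)],[np.sin(a),np.cos(a)]]); 
for g in((0,14),(0,-14),(28,14)):
    c=np.hypot(B[...,0]-g[0],B[...,1]-g[1])<10; print(g,c.sum(),np.percentile(z[c],[50,90]) if c.any() else 0)
f=(z>.094)&(z<.108)&(abs(B[...,0])<62)&(B[...,1]>20)&(B[...,1]<165)&(im.min(-1)>100)
print("flange box frame",f.sum(),rect(B[f]/1000),np.percentile(B[f],[2,98],axis=0),z[f].mean())
s=bot.read_state();print(s["position"],np.round(s["tcp_rot"],3).tolist())
E
```

```text
time_s: 31.95
position: [0.6219, 0.1513, 0.2152]
tcp_rot: [[0.999, 0.049, 0.0], [0.049, -0.999, 0.0], [0.0, -0.0, -1.0]]
force: [0.4, 0.3, 0.1]
opening: 0.494
grasp_force: 0.0
time_s: 32.62
position: [0.5891, 0.1514, 0.332]
tcp_rot: [[0.657, 0.754, 0.002], [0.754, -0.657, 0.0], [0.001, 0.001, -1.0]]
force: [0.2, 0.6, 0.7]
opening: 0.504
grasp_force: 0.0
time_s: 33.28
position: [0.5897, 0.1513, 0.3313]
tcp_rot: [[-0.054, 0.999, 0.001], [0.999, 0.054, 0.0], [0.0, 0.001, -1.0]]
force: [0.3, 0.2, -0.1]
opening: 0.501
grasp_force: 0.0
time_s: 33.95
position: [0.5899, 0.1512, 0.33]
tcp_rot: [[-0.05, 0.999, -0.0], [0.999, 0.05, -0.0], [-0.0, -0.0, -1.0]]
force: [0.3, -0.6, 0.8]
opening: 0.501
grasp_force: 0.0
(0, 14) 174 [0.07297129 0.07406498]
(0, -14) 178 [0.07297356 0.07409932]
(28, 14) 967 [0.35488847 0.39888989]
flange box frame 422 [-12.5 147.   91.6   4.4   7.4] [[-55.86275111 140.06594859]
 [ 31.43507638 153.20911184]] 0.09989456973034341
[0.58994091 0.15119497 0.32999446] [[-0.05, 0.999, -0.0], [0.999, 0.05, -0.0], [0.0, -0.0, -1.0]]
```

View pics/w5.png

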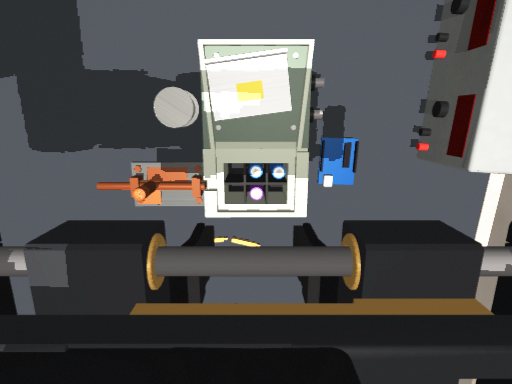

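All three cells stand in wells: blue (257,172), blue (279,172) and purple (256,194). The cover at (248,85) has been knocked: it's turned about 7° and sits 12 mm off-centre. I'll take it by its flange, straighten it, and slide it over the lip.

```bash
python3 -m handwheel '[[0,0.01,0,0,0,0.06],[0,0.02,0,0,0,0.12],[0,0.03,0,0,0,0.18],[-0.005,0.05,0,0,0,0.24],[-0.005,0.07,0,0,0,0.3],[-0.01,0.09,0,0,0,0.36],[-0.012,0.11,0,0,0,0.42],[-0.0148,0.131,0,0,0,0.48]]' -0.4 && python3 -m handwheel '[[0,0,0,0,0,0.06],[0,0,0,0,0,0.12],[0,0,0,0,0,0.18],[0,0,-0.02,0,0,0.24],[0,0,-0.05,0,0,0.3],[0,0,-0.08,0,0,0.35],[0,0,-0.1,0,0,0.368],[0,0,-0.12,0,0,0.368]]' && python3 -m handwheel '[[0,0,-0.02,0,0,0],[0,0,-0.04,0,0,0],[0,0,-0.055,0,0,0],[0,0,-0.065,0,0,0],[0,0,-0.07,0,0,0],[0,0,-0.072,0,0,0],[0,0,-0.072,0,0,0],[0,0,-0.072,0,0,0]]'
python3 - <<'E'
from h import *
a=np.radians(2.74); Rb=np.array([[np.cos(a),-np.sin(a)],[np.sin(a),np.cos(a)]])
for cam in("scene","side"):
    im,d=cams.capture(cam); P=cloud(cam,d); z=P[...,2]; B=(P[...,:2]*1000-[594.7,136.0])@Rb
    f=(z>.095)&(z<.104)&(abs(B[...,0])<62)&(B[...,1]>60)&(B[...,1]<165)&(im.min(-1)>120); print(cam,f.sum(),rect(B[f]/1000) if f.any() else 0)
    cv2.imwrite(f"pics/q_{cam}.png",im)
a,b=[cv2.imread(f"pics/q_{c}.png") for c in("scene","side")]
cv2.imwrite("pics/q6.png",np.hstack([cv2.resize(a[180:330,270:420],(400,400),interpolation=2),cv2.resize(b[90:220,170:300],(400,400),interpolation=2)]))
E
```

```text
time_s: 34.67
position: [0.575, 0.283, 0.33]
tcp_rot: [[-0.85, 0.527, -0.0], [0.527, 0.85, -0.0], [-0.0, -0.0, -1.0]]
force: [0.8, 0.4, 0.8]
opening: 0.301
grasp_force: 0.0
time_s: 35.33
position: [0.5746, 0.2821, 0.2084]
tcp_rot: [[-0.985, -0.175, -0.001], [-0.175, 0.985, -0.0], [0.001, -0.0, -1.0]]
force: [0.4, 0.3, 0.5]
opening: 0.302
grasp_force: 0.0
time_s: 36.0
position: [0.5758, 0.2824, 0.139]
tcp_rot: [[-0.985, -0.174, 0.002], [-0.174, 0.985, 0.001], [-0.002, 0.0, -1.0]]
force: [-0.3, 0.7, 0.4]
opening: 0.298
grasp_force: 0.0
scene 83 [-13.  148.4  93.2   3.7   7.6]
side 94 [-12.6 145.2  91.6  10.6   7.6]
```

View pics/q6.png

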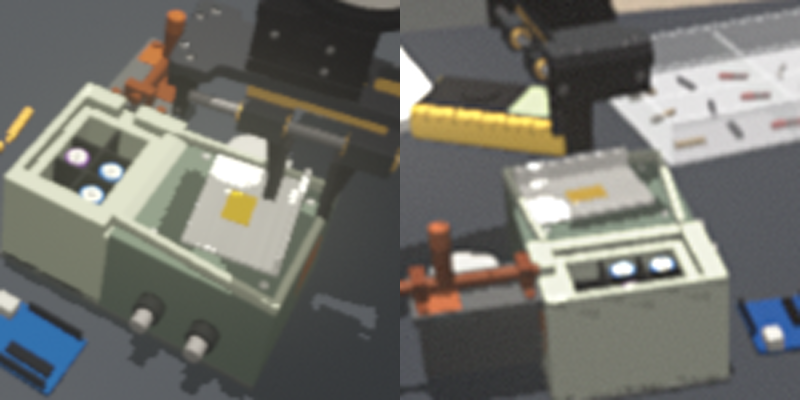

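The fingers straddle the flange at (285,185) in the scene crop, and the numeric pose is unchanged. Lower and grip.

```bash
python3 -m handwheel '[[0,0,-0.005,0,0,0],[0,0,-0.01,0,0,0],[0,0,-0.014,0,0,0],[0,0,-0.017,0,0,0],[0,0,-0.019,0,0,0],[0,0,-0.0205,0,0,0],[0,0,-0.0205,0,0,0],[0,0,-0.0205,0,0,0]]' && python3 -m handwheel '[[0,0,0,0,0,0],[0,0,0,0,0,0],[0,0,0,0,0,0],[0,0,0,0,0,0],[0,0,0,0,0,0],[0,0,0,0,0,0],[0,0,0,0,0,0],[0,0,0,0,0,0]]' -1
```

```text
time_s: 36.77
position: [0.5752, 0.2822, 0.1174]
tcp_rot: [[-0.985, -0.174, -0.0], [-0.174, 0.985, -0.0], [0.0, -0.0, -1.0]]
force: [-0.1, -0.4, 0.2]
opening: 0.303
grasp_force: 0.0
time_s: 37.43
position: [0.5752, 0.2823, 0.1177]
tcp_rot: [[-0.985, -0.174, 0.0], [-0.174, 0.985, 0.0], [-0.0, 0.0, -1.0]]
force: [0.4, 0.8, 0.5]
opening: 0.043
grasp_force: 30.0
```

```bash
python3 -m handwheel '[[0,0,0.001,0,0,0],[0.002,-0.003,0.001,0,0,-0.01],[0.004,-0.006,0.001,0,0,-0.02],[0.006,-0.009,0.001,0,0,-0.03],[0.009,-0.012,0.001,0,0,-0.045],[0.011,-0.0145,0.001,0,0,-0.055],[0.0133,-0.0164,0.001,0,0,-0.0646],[0.0133,-0.0164,0.001,0,0,-0.0646]]' -1 && python3 -m handwheel '[[0,0,0,0,0,0],[0,0,0,0,0,0],[0,0,0,0,0,0],[0,0,0,0,0,0],[0,0,0,0,0,0],[0,0,0,0,0,0],[0,0,0,0,0,0],[0,0,0,0,0,0]]' -1
python3 - <<'E'
from h import *
a=np.radians(2.74); Rb=np.array([[np.cos(a),-np.sin(a)],[np.sin(a),np.cos(a)]])
for cam in("scene","side"):
    im,d=cams.capture(cam); P=cloud(cam,d); z=P[...,2]; B=(P[...,:2]*1000-[594.7,136.0])@Rb
    f=(z>.0955)&(z<.106)&(abs(B[...,0])<62)&(B[...,1]>60)&(B[...,1]<165)&(im.min(-1)>110); print(cam,f.sum(),rect(B[f]/1000) if f.any() else 0)
    w=(z>.084)&(z<.09)&(abs(B[...,0])<48)&(B[...,1]>75)&(B[...,1]<120)&(im.min(-1)>110); A=np.c_[B[w]/1000,np.ones(w.sum())]; print("plane",np.linalg.lstsq(A,z[w],rcond=None)[0])
E
```

```text
time_s: 38.1
position: [0.5892, 0.2651, 0.1185]
tcp_rot: [[-0.999, -0.044, 0.0], [-0.044, 0.999, -0.0], [-0.0, -0.0, -1.0]]
force: [0.4, -0.8, -1.8]
opening: 0.038
grasp_force: 30.0
time_s: 38.77
position: [0.5884, 0.2659, 0.1185]
tcp_rot: [[-0.999, -0.046, -0.0], [-0.046, 0.999, 0.0], [0.0, 0.0, -1.0]]
force: [-0.2, -0.3, -1.5]
opening: 0.041
grasp_force: 30.0
scene 56 [ 23.7 130.6  46.2   4.8   1.8]
plane [-0.00141065  0.01493206  0.08478985]
side 78 [ -0.6 126.   16.3  89.5  84.2]
plane [0.00123977 0.01735597 0.08458655]
```

```bash
python3 -m handwheel '[[0,0,0.002,0,0,0],[0,-0.003,0.004,0,0,0],[0.0005,-0.009,0.0045,0,0,0],[0.001,-0.015,0.0045,0,0,0],[0.001,-0.022,0.0045,0,0,0],[0.0015,-0.028,0.0045,0,0,0],[0.002,-0.034,0.0045,0,0,0],[0.002,-0.040,0.0045,0,0,0]]' -1 && python3 -m handwheel '[[0,-0.005,0,0,0,0],[0.0005,-0.01,0,0,0,0],[0.0005,-0.015,0,0,0,0],[0.001,-0.02,0,0,0,0],[0.001,-0.025,0,0,0,0],[0.0015,-0.03,0,0,0,0],[0.002,-0.035,0,0,0,0],[0.002,-0.040,0,0,0,0]]' -1
python3 - <<'E'
from h import *
a=np.radians(2.74); Rb=np.array([[np.cos(a),-np.sin(a)],[np.sin(a),np.cos(a)]])
s=bot.read_state(); print("tcp box",(np.array(s["position"][:2])*1000-[594.7,136.0])@Rb)
ims=[]
for cam in("scene","side"):
    im,d=cams.capture(cam); ims.append(im)
cv2.imwrite("pics/q7.png",np.hstack([cv2.resize(ims[0][190:310,270:390],(400,400),interpolation=2),cv2.resize(ims[1][120:220,180:280],(400,400),interpolation=2)]))
E
```

```text
time_s: 39.53
position: [0.5906, 0.2249, 0.123]
tcp_rot: [[-0.999, -0.045, -0.0], [-0.045, 0.999, -0.0], [0.0, -0.0, -1.0]]
force: [0.5, 0.2, -1.7]
opening: 0.036
grasp_force: 30.0
time_s: 40.2
position: [0.5926, 0.1853, 0.1231]
tcp_rot: [[-0.999, -0.046, 0.0], [-0.046, 0.999, 0.0], [-0.0, -0.0, -1.0]]
force: [0.2, -0.3, -1.5]
opening: 0.044
grasp_force: 30.0
tcp box [ 0.30705779 49.38951032]
```

View pics/q7.png

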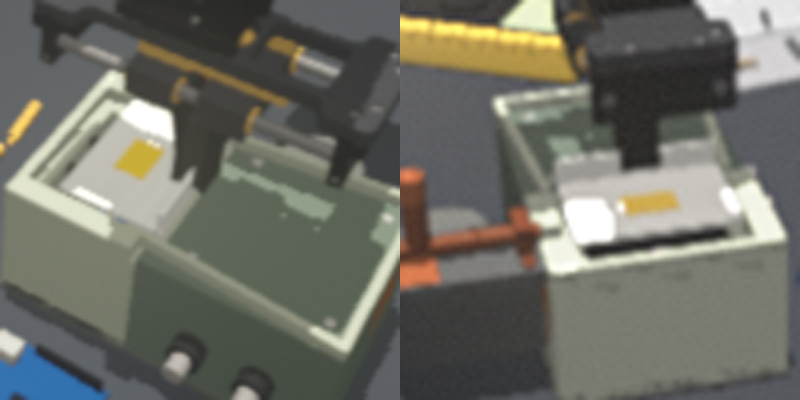

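The cover is level and over the lip at (130,165), with about 18 mm to go.

```bash
python3 -m handwheel '[[0,-0.003,0,0,0,0],[0,-0.006,0,0,0,0],[0,-0.009,0,0,0,0],[0.0005,-0.012,0,0,0,0],[0.0005,-0.015,0,0,0,0],[0.0007,-0.0184,0,0,0,0],[0.0007,-0.0184,0,0,0,0],[0.0007,-0.0184,0,0,0,0]]' -1 && python3 -m handwheel '[[0,0,-0.001,0,0,0],[0,0,-0.002,0,0,0],[0,0,-0.003,0,0,0],[0,0,-0.004,0,0,0],[0,0,-0.005,0,0,0],[0,0,-0.005,0,0,0],[0,0,-0.005,0,0,0],[0,0,-0.005,0,0,0]]' -1
python3 - <<'E'
from h import *
a=np.radians(2.74); Rb=np.array([[np.cos(a),-np.sin(a)],[np.sin(a),np.cos(a)]])
s=bot.read_state(); print("tcp box",(np.array(s["position"][:2])*1000-[594.7,136.0])@Rb)
for cam in("scene","side"):
    im,d=cams.capture(cam); P=cloud(cam,d); z=P[...,2]; B=(P[...,:2]*1000-[594.7,136.0])@Rb
    w=(abs(B[...,0])<40)&(B[...,1]>-28)&(B[...,1]<10)&(z>.07)&(z<.1); A=np.c_[B[w]/1000,np.ones(w.sum())]; print("plane",np.linalg.lstsq(A,z[w],rcond=None)[0])
E
```

```text
time_s: 40.97
position: [0.5932, 0.1672, 0.1231]
tcp_rot: [[-0.999, -0.045, 0.0], [-0.045, 0.999, 0.0], [-0.0, 0.0, -1.0]]
force: [-0.2, -0.5, -1.8]
opening: 0.041
grasp_force: 30.0
time_s: 41.63
position: [0.5932, 0.1674, 0.118]
tcp_rot: [[-0.999, -0.046, 0.0], [-0.046, 0.999, -0.0], [-0.0, -0.0, -1.0]]
force: [0.1, -0.0, -1.2]
opening: 0.037
grasp_force: 30.0
tcp box [-1.57331640e-02  3.14737456e+01]
plane [-0.00314524  0.02108442  0.08577188]
plane [-0.00103064  0.02195054  0.08568994]
```

```bash
python3 -m handwheel '[[0,0,-0.0005,0,0,0],[0,0,-0.001,0,0,0],[0,0,-0.0015,0,0,0],[0,0,-0.002,0,0,0],[0,0,-0.0025,0,0,0],[0,0,-0.0025,0,0,0],[0,0,-0.0025,0,0,0],[0,0,-0.0025,0,0,0]]' -1 && python3 -m handwheel '[[0,0,0,0,0,0],[0,0,0,0,0,0],[0,0,0,0,0,0],[0,0,0,0,0,0],[0,0,0.01,0,0,0],[0,0,0.035,0,0,0],[0,0,0.07,0,0,0],[0,0,0.1,0,0,0]]' -0.6 && python3 -m handwheel '[[0,0,0.03,0,0,-0.05],[0,0.02,0.06,0,0,-0.1],[0,0.04,0.09,0,0,-0.15],[0,0.06,0.1,0,0,-0.2],[0,0.08,0.1,0,0,-0.25],[0,0.1,0.1,0,0,-0.3],[-0.02,0.1,0.1,0,0,-0.35],[-0.04,0.1,0.1,0,0,-0.4]]' 0 && python3 -m handwheel '[[0,0,0,0,0,-0.05],[0,0,0,0,0,-0.1],[0,-0.02,0,0,0,-0.15],[0,-0.04,0,0,0,-0.2],[0,-0.06,0,0,0,-0.25],[0,-0.08,0,0,0,-0.3],[0,-0.1,0,0,0,-0.35],[0,-0.1,0,0,0,-0.386]]' 0 && python3 -m handwheel '[[0,0,0,0,0,0],[0,0,0,0,0,0],[0,0,0,0,0,0],[0,0,0,0,0,0],[0,0,0,0,0,0],[0,0,0,0,0,0],[0,0,0,0,0,0],[0,0,0,0,0,0]]'
python3 - <<'E'
from h import *
a=np.radians(2.74); Rb=np.array([[np.cos(a),-np.sin(a)],[np.sin(a),np.cos(a)]])
ims=[]
for cam in("scene","side","wrist"):
    im,d=cams.capture(cam); ims.append(im); P=cloud(cam,d); z=P[...,2]; B=(P[...,:2]*1000-[594.7,136.0])@Rb
    w=(abs(B[...,0])<40)&(B[...,1]>-28)&(B[...,1]<22)&(z>.07)&(z<.1); A=np.c_[B[w]/1000,np.ones(w.sum())]; print("plane",np.linalg.lstsq(A,z[w],rcond=None)[0] if w.sum()>5 else 0)
    f=(abs(B[...,0])<47)&(B[...,1]>22)&(B[...,1]<37)&(z>.092)&(z<.102); print("flange",f.sum(),rect(B[f]/1000) if f.any() else 0)
    k=(abs(B[...,1])<15)&(B[...,0]<-110)&(B[...,0]>-145)&(z>.125)&(z<.14); print("knob",k.sum(),P[k].mean(0) if k.any() else 0)
s=bot.read_state();print(s["position"],np.round(s["tcp_rot"],3).tolist())
cv2.imwrite("pics/q8.png",np.hstack([cv2.resize(ims[0][180:300,270:390],(400,400),interpolation=2),cv2.resize(ims[2][100:260,100:360],(400,400),interpolation=2)]))
E
```

```text
time_s: 42.4
position: [0.5931, 0.1674, 0.1155]
tcp_rot: [[-0.999, -0.046, -0.0], [-0.046, 0.999, 0.0], [0.0, 0.0, -1.0]]
force: [0.3, -0.5, -1.4]
opening: 0.039
grasp_force: 30.0
time_s: 43.07
position: [0.5931, 0.1674, 0.2174]
tcp_rot: [[-0.999, -0.046, -0.0], [-0.046, 0.999, -0.0], [0.0, -0.0, -1.0]]
force: [0.3, -0.2, 0.4]
opening: 0.199
grasp_force: 0.0
time_s: 43.73
position: [0.553, 0.2685, 0.3161]
tcp_rot: [[-0.726, 0.687, 0.001], [0.687, 0.726, 0.0], [-0.001, 0.001, -1.0]]
force: [0.2, 0.3, 0.1]
opening: 0.498
grasp_force: 0.0
time_s: 44.4
position: [0.5531, 0.1642, 0.3165]
tcp_rot: [[-0.037, 0.999, 0.001], [0.999, 0.037, -0.002], [-0.002, 0.0, -1.0]]
force: [-0.3, -0.1, 0.2]
opening: 0.5
grasp_force: 0.0
time_s: 45.07
position: [0.5531, 0.1676, 0.3155]
tcp_rot: [[-0.045, 0.999, -0.0], [0.999, 0.045, -0.0], [0.0, -0.0, -1.0]]
force: [0.8, -0.2, 0.7]
opening: 0.496
grasp_force: 0.0
plane [-0.00262724 -0.0021116   0.08185023]
flange 90 [-0.2 32.6 93.   5.   0.1]
knob 43 [0.46834967 0.13242169 0.13210382]
plane [ 6.20490590e-05 -5.67218153e-03  8.18199822e-02]
flange 95 [-0.3 28.4 91.8 10.6  0.4]
knob 47 [0.46624816 0.12519317 0.13147441]
plane [-0.00078126  0.00082083  0.08265995]
flange 318 [ 0.4 31.8  3.7 91.8 89.8]
knob 184 [0.46759789 0.13119254 0.13412024]
[0.55315457 0.16747351 0.31551307] [[-0.045, 0.999, -0.0], [0.999, 0.045, -0.0], [0.0, -0.0, -1.0]]
```

View pics/q8.png

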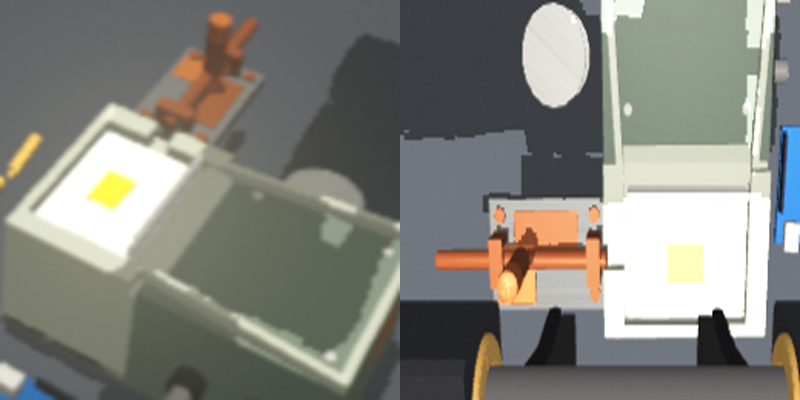

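The cover lies flat in its pocket, top at z 82 and flange at y 31.8. Next I'll shoot the bolt.

```bash
python3 -m handwheel '[[-0.02,-0.01,-0.01,0,0,0],[-0.045,-0.02,-0.03,0,0,0],[-0.07,-0.03,-0.06,0,0,0],[-0.086,-0.036,-0.09,0,0,0],[-0.086,-0.036,-0.12,0,0,0],[-0.086,-0.036,-0.15,0,0,0],[-0.086,-0.036,-0.175,0,0,0],[-0.086,-0.036,-0.1855,0,0,0]]' 0 && python3 -m handwheel '[[0,0,0,0,0,0],[0,0,0,0,0,0],[0,0,0,0,0,0],[0,0,0,0,0,0],[0,0,0,0,0,0],[0,0,0,0,0,0],[0,0,0,0,0,0],[0,0,0,0,0,0]]' -1 && python3 -m handwheel '[[0.004,0,0,0,0,0],[0.009,0.0005,0,0,0,0],[0.014,0.0005,0,0,0,0],[0.019,0.001,0,0,0,0],[0.024,0.001,0,0,0,0],[0.029,0.0015,0,0,0,0],[0.034,0.0015,0,0,0,0],[0.037,0.002,0,0,0,0]]' -1 && python3 -m handwheel '[[0.002,0,0,0,0,0],[0.004,0,0,0,0,0],[0.006,0,0,0,0,0],[0.008,0,0,0,0,0],[0.009,0,0,0,0,0],[0.009,0,0,0,0,0],[0.009,0,0,0,0,0],[0.009,0,0,0,0,0]]' -1
```

```text
time_s: 45.88
position: [0.4655, 0.1311, 0.1274]
tcp_rot: [[-0.044, 0.999, -0.005], [0.999, 0.044, -0.0], [-0.0, -0.005, -1.0]]
force: [-0.3, -0.1, -0.0]
opening: 0.503
grasp_force: 0.0
time_s: 46.55
position: [0.4662, 0.1314, 0.1309]
tcp_rot: [[-0.045, 0.999, -0.001], [0.999, 0.045, -0.0], [-0.0, -0.001, -1.0]]
force: [-3.8, -0.4, 6.6]
opening: 0.148
grasp_force: 30.0
time_s: 47.22
position: [0.503, 0.1333, 0.1309]
tcp_rot: [[-0.045, 0.999, -0.002], [0.999, 0.045, -0.0], [-0.0, -0.003, -1.0]]
force: [-4.4, -2.2, 6.3]
opening: 0.145
grasp_force: 30.0
time_s: 47.88
position: [0.5058, 0.1334, 0.1308]
tcp_rot: [[-0.045, 0.999, -0.015], [0.999, 0.045, -0.001], [-0.0, -0.015, -1.0]]
force: [-13.2, -1.7, 16.7]
opening: 0.151
grasp_force: 30.1
```

```bash
python3 -m handwheel '[[0.001,0,0,0,0,0],[0.002,0,0,0,0,0],[0.003,0,0,0,0,0],[0.003,0,0,0,0,0],[0.003,0,0,0,0,0],[0.003,0,0,0,0,0],[0.003,0,0,0,0,0],[0.003,0,0,0,0,0]]' -1 && python3 -m handwheel '[[-0.009,0,0,0,0,0],[-0.009,0,0,0,0,0],[-0.009,0,0,0,0,0],[-0.009,0,0,0,0,0],[-0.009,0,0.01,0,0,0],[-0.009,0,0.04,0,0,0],[-0.009,0,0.08,0,0,0],[-0.009,0,0.12,0,0,0]]' 0 && python3 -m handwheel '[[0,0,0.03,0,0,0],[0.01,0,0.06,0,0,0],[0.03,0.02,0.07,0,0,0],[0.05,0.03,0.07,0,0,0],[0.05,0.03,0.07,0,0,0],[0.05,0.03,0.07,0,0,0],[0.05,0.03,0.07,0,0,0],[0.05,0.03,0.07,0,0,0]]' 0
python3 - <<'E'
from h import *
a=np.radians(2.74); Rb=np.array([[np.cos(a),-np.sin(a)],[np.sin(a),np.cos(a)]])
ims=[]
for cam in("scene","side","wrist"):
    im,d=cams.capture(cam); ims.append(im); P=cloud(cam,d); z=P[...,2]; B=(P[...,:2]*1000-[594.7,136.0])@Rb
    w=(abs(B[...,0])<46)&(B[...,1]>-28)&(B[...,1]<22)&(abs(B[...,1])>8)&(z>.07)&(z<.1); A=np.c_[B[w]/1000,np.ones(w.sum())]; print("plane",np.linalg.lstsq(A,z[w],rcond=None)[0] if w.sum()>5 else 0)
    k=(abs(B[...,1])<15)&(B[...,0]<-70)&(B[...,0]>-145)&(z>.125)&(z<.14); print("knob",k.sum(),B[k].mean(0) if k.any() else 0)
    r=(im[...,2]>im[...,1]*1.3)&(abs(B[...,1])<8)&(z>.088)&(z<.1)&(im[...,0]<im[...,2]*.7)&(B[...,0]<-5)&(B[...,0]>-60); print("tip x",B[r][:,0].max() if r.any() else 0)
cv2.imwrite("pics/q9.png",np.hstack([cv2.resize(ims[0][180:300,270:390],(400,400),interpolation=2),cv2.resize(ims[2][100:300,100:360],(400,400),interpolation=2)]))
E
```

```text
time_s: 48.55
position: [0.5059, 0.1334, 0.1307]
tcp_rot: [[-0.046, 0.999, -0.021], [0.999, 0.046, -0.001], [-0.0, -0.022, -1.0]]
force: [-17.4, -1.5, 21.5]
opening: 0.149
grasp_force: 30.1
time_s: 49.22
position: [0.5071, 0.1333, 0.2512]
tcp_rot: [[-0.044, 0.999, -0.002], [0.999, 0.044, -0.0], [0.0, -0.002, -1.0]]
force: [0.6, -0.1, 1.0]
opening: 0.497
grasp_force: 0.0
time_s: 49.88
position: [0.5561, 0.163, 0.3195]
tcp_rot: [[-0.044, 0.999, -0.002], [0.999, 0.044, -0.0], [-0.0, -0.002, -1.0]]
force: [-0.1, 0.1, 0.3]
opening: 0.501
grasp_force: 0.0
plane [ 1.65185433e-03 -4.58221424e-05  8.18568182e-02]
knob 48 [-86.65095826   2.30758915]
tip x -22.859125654209898
plane [ 0.00023869 -0.00964946  0.08172296]
knob 45 [-89.13413263  -3.90440077]
tip x -27.527764333799684
plane [ 0.00158328 -0.00080611  0.08266517]
knob 168 [-87.6796543    1.50826939]
tip x -23.718227670627577
```

View pics/q9.png

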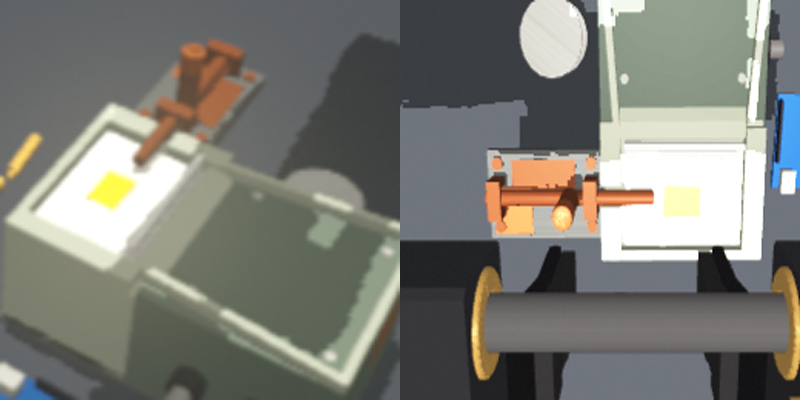

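The bolt is home over the flat cover: the knob is at box x about -88 and the tip at about -23. The robot is clear, so I'll hand in.

```bash
python3 -c "
from rig import bot
print(bot.hand_in())"
```

```text
the job is handed in; nothing more can be done
None
```

The job is handed in: I worked the bolt free, stood the three cells from the charger upright in wells, laid the cover flat in its pocket and shot the bolt home. I moved the cover over the lip by gripping its flange and lifting it about 5 mm, because it had been knocked askew, rather than purely pushing it.

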